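# Slide the calibration disc along the guide into its pocket

## Robot

A 6-joint arm with a two-finger parallel gripper is mounted at the origin on the work surface; the furniture and walls round the work are solid. World frame = base frame: x ahead of the robot, y to its left, z up, the work surface at z = 0. Lengths are in m, angles in degrees, forces in N, time in s.
With the tool pointing down it reaches from about 0.25 to 0.85 m from the base axis. Payload 12.5 kg.
Tool frame: the origin (TCP) lies midway between the tips of the shut fingers; the grasp point (between the pads) lies 19 mm behind it (pinch_z is the distance from the TCP to the grasp point, in m); z points along the fingers, y is the direction in which the jaws open and shut (so a half turn about z gives the same grasp; the last joint's range is limited). The gripper opens to 93 mm and grips with 3 to 60 N. Pads are 15 mm wide; open, the fingers measure 128 mm over their backs; the gripper's body (75 mm by 188 mm) begins 65 mm behind the grasp point.
Start: joints at [-75.951, 20.094, 94.641, -0, 65.266, -4.847], TCP at [0.178, -0.52, 0.184] pointing down, gripper open.
Joint ranges: [-157.81, 157.81], [-45, 120.19], [0.68, 151.7], [-89.99, 269.99], [4.06, 180], [-164.3, 164.3]. Speed limits (degrees/s): [127.2, 127.2, 159.86, 180, 180, 180].

## Interface

Orientations are given as a 3x3 rotation matrix whose columns are the frame's x, y, z axes.
In Python, from plant import * gives the robot as it stands. The module is installed in compiled form; this text tells all that it offers.
- The arm moves only by the tool step_arm, never from a script. Its argument "motion" is a list of rows, each a list of 7 numbers: the opening, from -1 (shut) to 1 (fully open), so that 0 is half open, then the shift along the tool's x, y, z in m, then the turn, a rotation vector about the tool's x, y, z in degrees. A call has 1 to 12 rows; each row is the pose to reach, as a shift and turn from the pose commanded when the call began, along the tool's axes at that moment; what a row does not reach only later rows make up. A row lasts 1/8 s, in which the tool goes at most 62.5 mm and 10.7 degrees, less where a joint would pass 70% of its speed; a pose out of reach is approached as far as the arm can. A call with a gripper value outside its range is refused whole. The fingers move at their own pace and stop on an object; the grip force is fixed at half the most. Time passes only in rows, so rows that repeat a pose let the fingers close. It gives the time, the measured TCP pose, the force and the opening at its end, in the units of the state.
- get_obs(): the state, without advancing time (a new reading comes with each control period).
- grab_frame(name): name is "scene" or "top" or "wrist"; returns a dict with "image" (384x512x3 uint8, red, green, blue), "depth" (384x512 float32, m along the optical axis (not along the pixel's ray), 0 where there is no reading), "mtx" (3x3 intrinsics, pixels), "dist_coeffs" ([k1, k2, p1, p2, k3] as OpenCV has them; the pictures are not rectified), "R" (3x3) and "t" (3): a world point X has camera coordinates R X + t. Camera axes: x right, y down, z forward; pixel columns grow to the right and rows downward; lengths in m; the calibration is good to about 2 mm. A picture is of the moment at which its call begins.
- sign_off(): hands the job in, once; it reports no verdict.
Trained networks look in a picture, given as the dict that the camera call returned (one of the last four; its "shot" number tells which), for a name from the list of things; names that differ only in an ending like _2 or _b are one class to them, and where a whole thing is asked for, a point or a joint stands for the part that bears it (a point fixed in the world has none). Each returns a list of dicts, best first, with "score" (0 to 1); they miss things now and then, are a little off and sometimes report something else, mostly with a low value. They report only what shows in the picture. A call takes as long as a camera call. They do not tell look-alikes from the thing itself.
- search_frame(query, picture): "centre" ([x, y, z] in m, in world coordinates, good to about 4 mm: the middle of the surface that is visible of it).
- mark_of(query, picture): "centre" ([x, y, z] in m, in world coordinates, good to about 4 mm: a listed point, or the origin of a listed thing).
The state is a dict: "time_s": time; "joints": joint angles; "joint_vel": joint speeds; "joint_torque": joint torques, N m; "eef_pos": TCP position; "orientation": TCP orientation; "wrist_force": force on the tool from outside, world axes, zero at the start; "ft_torque": the same for the moment, N m; "finger_gap": finger opening in m.
Only numpy, scipy, OpenCV 4.12 (cv2) and the standard library are available. Lean on these libraries where they do the work, as an engineer would, in place of code of your own. Each camera call takes 0.05 s, during which the arm holds its last target.

## Task

Pick up the plain steel calibration disc, lay it flat on the open loading end of the slide fixture's plate and let go of it. Then push it along the plate between the two guide rails, gently (a light push, never above about 20 N) and without lifting it off the plate, until it drops into the round pocket; leave it lying flat and fully home there, and leave the other things on the bench where they are.

Things in the scene. Friction and masses are not known exactly. Their poses are not given: they have to be found in the camera images.
- disc_center (a point): centre, half-way up, of the loose plain solid steel disc: 50 mm diameter, 10 mm thick, about 0.15 kg; z is the disc's axis. It starts lying flat on the bench (centre about 4 mm above z = 0). Two rolls of about its diameter lie near it; they are taller (16 and 30 mm) and have a hole
- guide: fixed slide fixture; origin on the bench, x = sliding direction, y across, z up. A grey plastic plate 98 mm wide, top 8 mm up, runs through it along x. On it two rails, inner faces y = -26.5 and 26.5 mm, x = -50 to 120 mm, tops 14 mm above the bench. Cheeks outside them to y = -62 and 62 mm, 14 mm high, from x = -85 mm. A tie bar crosses over the channel at x = 110 to 120 mm, 14 to 20 mm up
- loading_spot (a point): middle of the loading end, on top of the plate (8 mm above the bench), 115 mm before the guide's origin; axes as the guide. The bare plate reaches at least 30 mm before it and 49 mm to each side; the flared mouth starts 30 mm after it. The disc counts as laid there when its centre is within 28 mm along x and y of this point
- rails_mouth (a point): point on top of the plate midway between the rails where they begin (guide x = -50 mm); axes as the guide. Before it a flared mouth, as high as the rails, narrows from 93 mm wide (35 mm before it) to the 53 mm between the rails
- pocket_zone (a point): point on top of the plate, midway between the rails, amid the zone of the pocket. The plate is set anew along x each time: the pocket's centre lies up to 35 mm before or after this point and is not measured. Round blind pocket, 54 mm across, 4 mm deep, centred between the rails, rigid. A disc fully in it is 9 mm up at its centre (13 on the plate); it may first hang with its rear edge on the rim
- tape_clear: roll of clear tape, 55 mm diameter, 16 mm high, loose; leave alone. Origin at the centre of its underside
- label_roll: roll of blank white labels, 50 mm diameter, 30 mm high, loose; leave alone. Origin at the centre of its underside
- flux_bottle: small bottle, 30 mm diameter, 58 mm high, standing loose on the bench; leave alone. Origin at the centre of its underside
There are look-alikes about, which are no part of the job. What is shaped like the part that bears disc_center but brown, purple or yellow is not meant.

How it is judged (in metres and radians):
On the way, in this order (a step that is already met when the one before it is completed fails the run):
1. the disc lies flat at rest, let go of, on the bare plate at the loading end, before the mouth (x of disc_center in the frame of guide between -0.147 and -0.086 m and y of disc_center in the frame of guide between -0.03 and 0.03 m and z of disc_center in the frame of guide between 0.0115 and 0.0145 m and angle between disc_center's own z axis and vertical below 0.06 rad and contact force between each of the arm, the fingers and disc below 0.1 N and linear speed of disc below 0.02 m/s), for 0.2 s.
2. the disc is between the rails, sliding on the plate (x of disc_center in the frame of guide above -0.05 m and z of disc_center in the frame of guide between 0.0115 and 0.0165 m).
At the end, for the whole second after the job is handed in: the disc lies at rest in the pocket between the rails: its centre sunk to 9 mm above the bench (below 10.2 mm; on the plate it would be 13 mm), flat within 0.04 rad, within 4 mm of the channel's middle line (z of disc_center in the frame of guide between 0.007 and 0.0102 m and x of disc_center in the frame of guide between -0.015 and 0.065 m and y of disc_center in the frame of guide between -0.004 and 0.004 m and angle between disc_center's own z axis and vertical below 0.04 rad and linear speed of disc below 0.01 m/s); the robot touches nothing.
It fails at once if the disc pushed or squeezed by the robot with more than 30 N between the rails (x of disc_center in the frame of guide between -0.05 and 0.12 m and y of disc_center in the frame of guide between -0.03 and 0.03 m and z of disc_center in the frame of guide between 0 and 0.02 m and contact force between any of the fingers, the arm and disc above 30 N).
It fails at once if the disc lifted off the plate (by more than 7 mm) between the rails, or lowered or dropped in there from above (x of disc_center in the frame of guide between -0.035 and 0.12 m and y of disc_center in the frame of guide between -0.03 and 0.03 m and z of disc_center in the frame of guide between 0.02 and 0.045 m).
It fails at once if the tape roll moved more than 30 mm (distance of tape_clear from where it was at the start of the episode above 0.03 m).
It fails at once if the label roll moved more than 30 mm (distance of label_roll from where it was at the start of the episode above 0.03 m).
It fails at once if the small bottle moved more than 30 mm (distance of flux_bottle from where it was at the start of the episode above 0.03 m).
It also fails if it takes over 54 s, if anything falls off the work surface, if the arm or the gripper's body presses on something with over 40 N, if the wrist force passes 120 N, or if a joint passes its speed limit or range.

## Working session

There is one attempt and no reset: what is moved stays moved. The work goes in short steps, Python scripts to look and compute and a tool call to move; the robot and the scene stay as the last step left them, time stands still between calls to the robot, and variables do not carry over. Pictures are saved under pics/ and viewed, and the job is handed in when it is done.

Besides the shell and the picture viewer there is one more tool, called in YAML: its name, and indented under it one key for each argument. step_arm: Moves the arm, as the interface text tells. Its arguments: {"type":"object","properties":{"motion":{"type":"array"}},"required":["motion"]}

```bash
mkdir -p pics; cat > h.py <<'E'
from plant import *
import numpy as np, cv2
def save(n,im,s=1.0,bgr=False):
    im=cv2.resize(im,None,fx=s,fy=s,interpolation=cv2.INTER_CUBIC) if s!=1 else im
    cv2.imwrite('pics/'+n+'.png',im[:,:,::-1])
def world(p,u,v,d=None):
    d=p['depth'][int(round(v)),int(round(u))] if d is None else d
    q=cv2.undistortPoints(np.array([[[u,v]]],float),p['mtx'],np.array(p['dist_coeffs']))[0,0]
    c=np.array([q[0]*d,q[1]*d,d]); return np.array(p['R']).T@(c-np.array(p['t']))
def onplane(p,u,v,z):
    q=cv2.undistortPoints(np.array([[[u,v]]],float),p['mtx'],np.array(p['dist_coeffs']))[0,0]
    R=np.array(p['R']);o=-R.T@np.array(p['t']);d=R.T@np.array([q[0],q[1],1]); return o+d*(z-o[2])/d[2]
def proj(p,X):
    R=np.array(p['R']); return cv2.projectPoints(np.array(X,float).reshape(-1,3),cv2.Rodrigues(R)[0],np.array(p['t'],float),p['mtx'],np.array(p['dist_coeffs']))[0][:,0]
E
python3 - <<'E'
from h import *
np.set_printoptions(precision=4,suppress=True)
for n in ['scene','top']:
    p=grab_frame(n); save(n+'0',p['image'],1.5)
    for q in ['disc_center','guide','loading_spot','rails_mouth','pocket_zone','tape_clear','label_roll','flux_bottle']:
        print(n,q,[(np.round(r['centre'],4).tolist(),round(r['score'],2)) for r in mark_of(q,p)[:4]])
print(get_obs())
E
```

```text
scene disc_center []
scene guide [([0.5446, 0.0732, 0.0026], 0.62)]
scene loading_spot [([0.4352, 0.0363, 0.0088], 0.75)]
scene rails_mouth []
scene pocket_zone [([0.5681, 0.0833, 0.0049], 0.84)]
scene tape_clear []
scene label_roll []
scene flux_bottle []
top disc_center [([0.248, -0.2359, 0.0038], 0.68), ([0.4686, -0.3211, 0.0052], 0.62), ([0.3807, -0.3161, 0.0048], 0.59), ([0.4252, -0.2219, 0.0048], 0.58)]
top guide [([0.5468, 0.07, -0.0031], 0.56)]
top loading_spot [([0.5434, 0.0752, -0.0027], 0.72)]
top rails_mouth [([0.4951, 0.063, 0.0065], 0.85)]
top pocket_zone [([0.5689, 0.0855, 0.0064], 0.6)]
top tape_clear [([0.4207, -0.4118, -0.0014], 0.56)]
top label_roll [([0.5434, 0.0709, -0.0016], 0.72), ([0.559, -0.3027, -0.0065], 0.54)]
top flux_bottle [([0.3272, -0.208, 0.0005], 0.69)]
{'time_s': 0.9, 'joints': array([-75.951 ,  20.0916,  94.6414,   0.0003,  65.2646,  -4.8486]), 'joint_vel': array([-0.0023,  0.0323,  0.0161,  0.0227,  0.053 , -0.0341]), 'joint_torque': array([ -0.0046, -49.7239, -28.548 ,   0.0697,   0.022 ,  -0.0001]), 'eef_pos': array([ 0.1781, -0.5203,  0.1843]), 'orientation': array([[ 0.9461,  0.3239,  0.    ],
       [ 0.3239, -0.9461, -0.    ],
       [ 0.    ,  0.    , -1.    ]]), 'wrist_force': array([ 0.4881, -0.5191, -0.0064]), 'ft_torque': array([-0.0284, -0.0144, -0.0285]), 'finger_gap': 0.09280567383295707}
```

View pics/scene0.png

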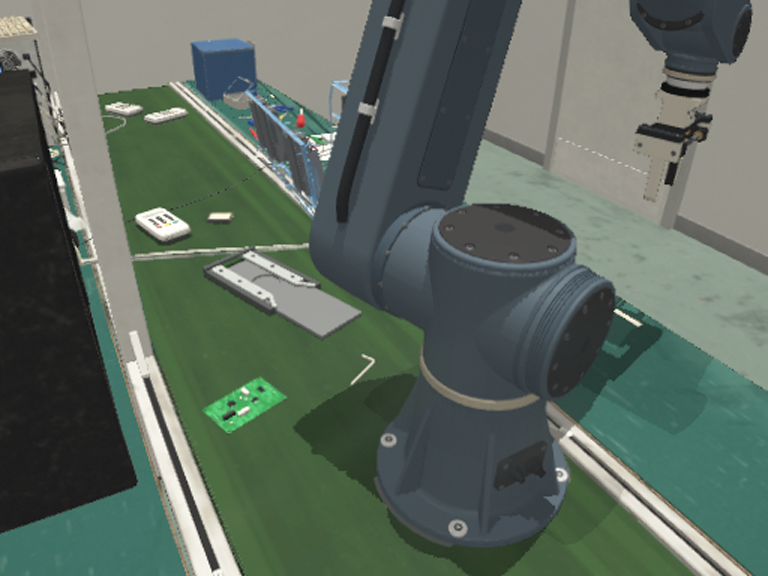

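View pics/top0.png

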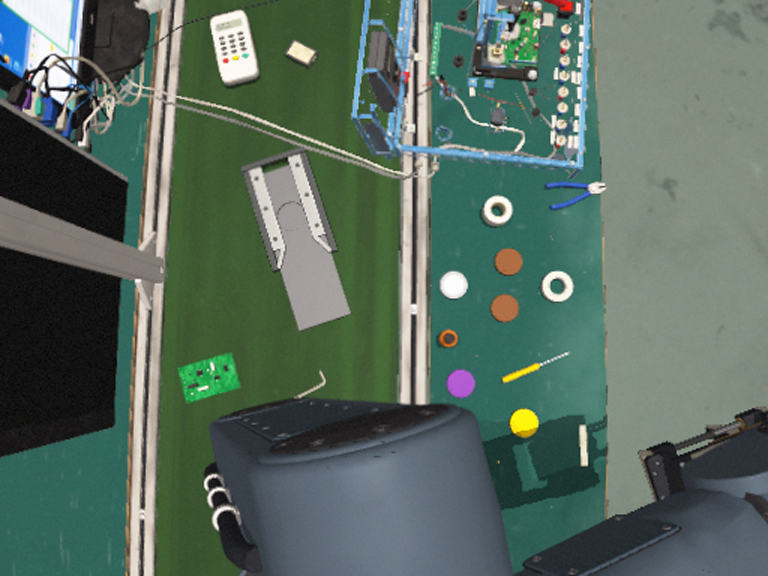

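```bash
python3 - <<'E'
from h import *
np.set_printoptions(precision=4,suppress=True)
p=grab_frame('top'); im=p['image']
save('cropd',im[120:300,280:410],4); save('cropg',im[90:230,150:245],4)
for n,u,v in [('steel',454,285),('brown',508,262),('brown2',504,308),('purple',460,383),('yellow',524,423),('bot',448,338),('roll1',487,211),('roll2',545,286)]:
    print(n,world(p,u/1.5,v/1.5))
# steel blob
d=p['depth']
u0,v0=454/1.5,285/1.5
g=im.astype(int); m=(g[:,:,0]>130).astype(np.uint8)
n,l,s,c=cv2.connectedComponentsWithStats(m)
i=l[int(v0),int(u0)]; print(s[i],c[i]); X=onplane(p,*c[i],0.009);print(X)
r=s[i]; print(onplane(p,r[0]-.5,c[i][1],.009)-onplane(p,r[0]+r[2]-.5,c[i][1],.009))
E
```

```text
steel [ 0.4231 -0.2219  0.0093]
brown [ 0.4663 -0.3197  0.0073]
brown2 [ 0.3109 -0.127   1.0237]
purple [ 0.2488 -0.2333  0.0077]
yellow [ 0.1799 -0.3465  0.0088]
bot [ 0.3273 -0.2073  0.059 ]
roll1 [ 0.5542 -0.2787  0.0312]
roll2 [ 0.4224 -0.3839  0.0165]
[293 181  19  18 273] [301.967  189.5092]
[ 0.4245 -0.22    0.009 ]
[-0.0006  0.0512  0.    ]
```

View pics/cropd.png

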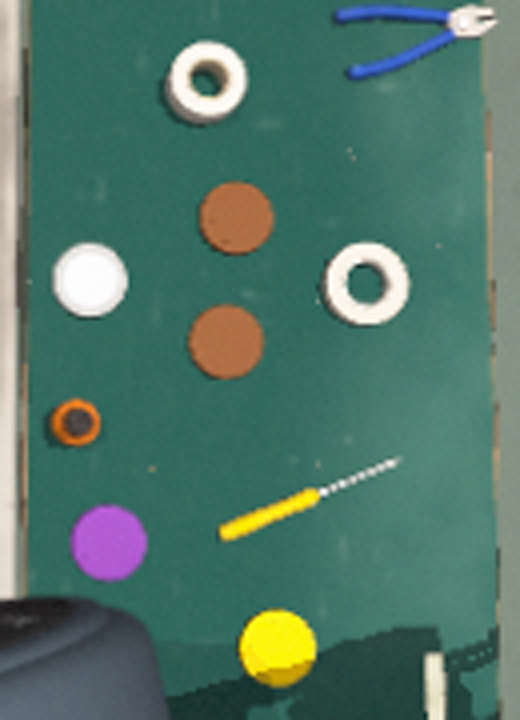

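View pics/cropg.png

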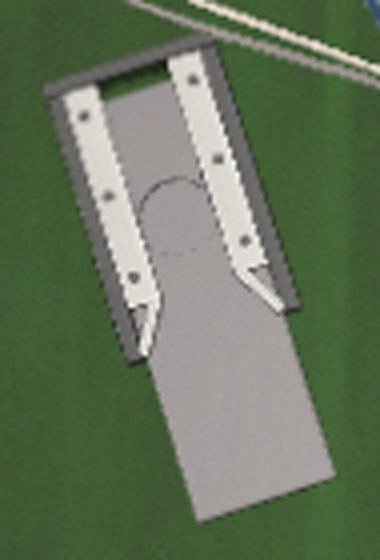

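```bash
python3 - <<'E'
from h import *
np.set_printoptions(precision=4,suppress=True)
p=grab_frame('top')
def W(u,v,z): return onplane(p,(u+.5)/4-.5+150,(v+.5)/4-.5+90,z)
pts={}
for n,u,v,z,g in [('chL',130,362,.014,(-.085,.062)),('chR',299,305,.014,(-.085,-.062)),('tbL',44,90,.020,(.12,.062)),('tbR',212,36,.020,(.12,-.062)),
   ('railL_in',162,296,.014,(-.05,.0265)),('railR_in',236,268,.014,(-.05,-.0265)),('railLtop',97,84,.014,(.12,.0265))]:
    pts[n]=(W(u,v,z),g); print(n,W(u,v,z),g)
for u,v in [(197,521),(334,474),(148,358),(288,315)]: print('plate',W(u,v,.008))
K=['chL','chR','tbL','tbR','railL_in','railR_in']
A=np.array([pts[k][1] for k in K]);B=np.array([pts[k][0][:2] for k in K])
a=A-A.mean(0);b=B-B.mean(0)
th=np.arctan2((a[:,0]*b[:,1]-a[:,1]*b[:,0]).sum(),(a*b).sum());R=np.array([[np.cos(th),-np.sin(th)],[np.sin(th),np.cos(th)]])
t=B.mean(0)-R@A.mean(0);print(np.degrees(th),t); print((A@R.T+t-B)*1000)
# pocket far rim
c=[(181,176),(204,186),(140,212)]
for u,v in c: print('pocket rim guide', R.T@(W(u,v,.008)[:2]-t))
for z in [(197,521),(334,474),(148,358),(288,315)]: print('plate guide',R.T@(W(*z,.008)[:2]-t))
print('load',R@[-.115,0]+t)
d=p['depth']
# aluminium rail height
for u in range(262,300,3): print(u,world(p,u,190))
E
```

```text
chL [0.4459 0.1049 0.014 ] (-0.085, 0.062)
chR [ 0.486  -0.0095  0.014 ] (-0.085, -0.062)
tbL [0.635  0.1715 0.02  ] (0.12, 0.062)
tbR [0.6735 0.0551 0.02  ] (0.12, -0.062)
railL_in [0.4915 0.0845 0.014 ] (-0.05, 0.0265)
railR_in [0.5112 0.0342 0.014 ] (-0.05, -0.0265)
railLtop [0.6411 0.1359 0.014 ] (0.12, 0.0265)
plate [0.339  0.0569 0.008 ]
plate [ 0.372  -0.0352  0.008 ]
plate [0.4496 0.0939 0.008 ]
plate [ 0.4801 -0.0014  0.008 ]
19.22300251977056 [0.5452 0.0751]
[[-1.3445  0.7571]
 [-0.6381 -1.9231]
 [ 3.1718  1.6716]
 [ 5.4875  0.9268]
 [-2.2014 -0.8178]
 [-4.4753 -0.6145]]
pocket rim guide [ 0.0301 -0.0101]
pocket rim guide [ 0.0181 -0.0231]
pocket rim guide [0.015  0.0245]
plate guide [-0.2007  0.0507]
plate guide [-0.1999 -0.0471]
plate guide [-0.0841  0.0493]
plate guide [-0.0867 -0.0508]
load [0.4367 0.0372]
262 [ 0.4229 -0.1122 -0.    ]
265 [ 0.4229 -0.1204  0.0007]
268 [ 0.4228 -0.1285  0.0022]
271 [ 0.423  -0.1367  0.0018]
274 [ 0.4235 -0.1449 -0.002 ]
277 [ 0.4236 -0.153  -0.0024]
280 [ 0.4233 -0.1611  0.0014]
283 [ 0.4232 -0.1692  0.0034]
286 [ 0.4235 -0.1774  0.0009]
289 [ 0.4233 -0.1854  0.0035]
292 [ 0.4236 -0.1936  0.0024]
295 [ 0.423  -0.2013  0.0082]
298 [ 0.4229 -0.2093  0.0097]
```

The top view shows these things that could be taken for the disc:
- White/steel plain disc at (454,285)
- Brown discs at (508,262) and (504,308)
- Purple disc at (460,383)
- Yellow disc at (524,423)
- Rolls with a hole at (497,211) and (557,286)

I choose (454,285): it has no hole, its top is 9 mm up, it is 51 mm across, and it lies at world (0.4245, -0.220).

The guide's yaw is about 19.2°, with its origin near (0.545, 0.075). I'm moving above the disc now.

step_arm:
  motion:
    - [1, 0.33, -0.204, 0.05, 0, 0, -90.3]
    - [1, 0.33, -0.204, 0.05, 0, 0, -90.3]
    - [1, 0.33, -0.204, 0.05, 0, 0, -90.3]
    - [1, 0.33, -0.204, 0.05, 0, 0, -90.3]
    - [1, 0.33, -0.204, 0.05, 0, 0, -90.3]
    - [1, 0.33, -0.204, 0.05, 0, 0, -90.3]
    - [1, 0.33, -0.204, 0.05, 0, 0, -90.3]
    - [1, 0.33, -0.204, 0.05, 0, 0, -90.3]
    - [1, 0.33, -0.204, 0.05, 0, 0, -90.3]
    - [1, 0.33, -0.204, 0.05, 0, 0, -90.3]
    - [1, 0.33, -0.204, 0.05, 0, 0, -90.3]

```text
time_s: 2.38
eef_pos: [0.4243, -0.2205, 0.1343]
orientation: [[-0.327, 0.945, 0.0], [0.945, 0.327, -0.0], [-0.0, 0.0, -1.0]]
wrist_force: [0.1, 0.1, 0.7]
finger_gap: 0.0927
```

```bash
python3 - <<'E'
from h import *
np.set_printoptions(precision=4,suppress=True)
o=get_obs();print(o['eef_pos'],o['orientation'],o['joints'],o['time_s'])
p=grab_frame('wrist');save('w1',p['image'],1.5)
for r in mark_of('disc_center',p)[:3]: print(r)
d=p['depth'];
print(proj(p,[[.4245,-.22,.009]]))
E
```

```text
[ 0.4243 -0.2205  0.1343] [[-0.327   0.945   0.0001]
 [ 0.945   0.327  -0.0001]
 [-0.0001  0.     -1.    ]] [-33.0467  16.3258 107.9392  -0.0012  55.7303 -52.1306] 2.375
{'centre': [0.4658, -0.3214, 0.004], 'score': 0.95}
{'centre': [0.4263, -0.22, 0.0053], 'score': 0.93}
{'centre': [0.2471, -0.2304, 0.0062], 'score': 0.81}
[[258.0403 177.0035]]
```

```bash
python3 - <<'E'
from h import *
np.set_printoptions(precision=4,suppress=True)
p=grab_frame('wrist');d=p['depth']
# points at top height 5..13mm near
v,u=np.mgrid[90:270,170:350]
q=cv2.undistortPoints(np.stack([u,v],-1).reshape(-1,1,2).astype(float),p['mtx'],np.array(p['dist_coeffs']))[:,0]
D=d[90:270,170:350].reshape(-1);c=np.c_[q*D[:,None],D];X=(c-np.array(p['t']))@np.array(p['R'])
m=(X[:,2]>.0055)&(X[:,2]<.013)&(np.hypot(X[:,0]-.4245,X[:,1]+.22)<.04)&(D>0)
Y=X[m];print(len(Y),np.median(Y,0),Y.min(0),Y.max(0),(np.percentile(Y,0.5,0)+np.percentile(Y,99.5,0))/2)
E
```

```text
1803 [ 0.4229 -0.2211  0.0099] [ 0.3983 -0.2466  0.0057] [ 0.4475 -0.1971  0.0126] [ 0.4229 -0.2216  0.0093]
```

View pics/w1.png

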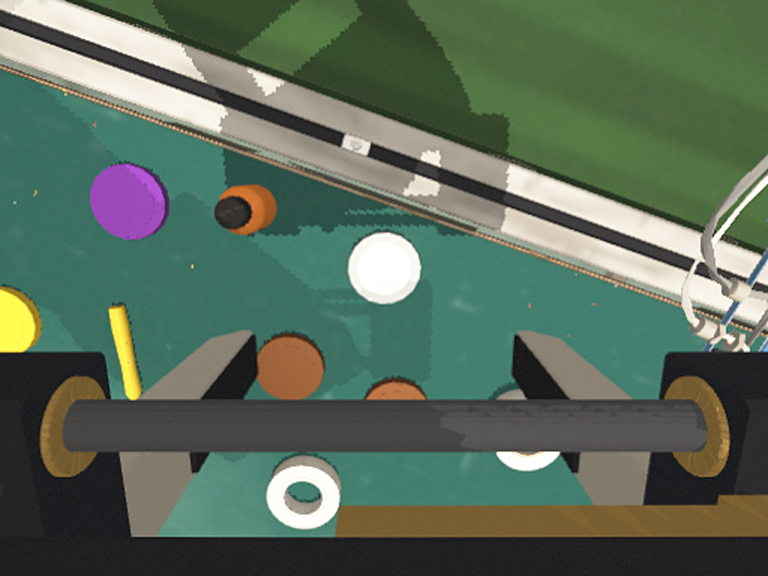

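The wrist view shows the white disc at (384,268), clear of the bottle (245,208) and of the two jaw gaps. Going down and gripping.

step_arm:
  motion:
    - [1, 0, 0, 0.06, 0, 0, 0]
    - [1, 0, 0, 0.11, 0, 0, 0]
    - [1, 0, 0, 0.125, 0, 0, 0]
    - [1, 0, 0, 0.132, 0, 0, 0]
    - [1, 0, 0, 0.132, 0, 0, 0]
    - [-1, 0, 0, 0.132, 0, 0, 0]
    - [-1, 0, 0, 0.132, 0, 0, 0]
    - [-1, 0, 0, 0.132, 0, 0, 0]
    - [-1, 0, 0, 0.132, 0, 0, 0]
    - [-1, 0, 0, 0.132, 0, 0, 0]
    - [-1, 0, 0, 0.132, 0, 0, 0]

```text
time_s: 3.9
eef_pos: [0.4242, -0.2205, 0.0022]
orientation: [[-0.329, 0.944, -0.0], [0.944, 0.329, 0.0], [0.0, -0.0, -1.0]]
wrist_force: [0.4, 0.0, 0.6]
finger_gap: 0.0374
```

```bash
python3 - <<'E'
from h import *
print(get_obs()['finger_gap'],get_obs()['wrist_force'])
p=grab_frame('wrist');save('w2',p['image'],1.5)
print(get_obs()['finger_gap'])
p=grab_frame('top');save('t2',p['image'][120:300,250:410],4)
E
```

```text
0.037445414323356824 [0.40265365 0.02026642 0.58835494]
0.034155692005022394
```

View pics/w2.png

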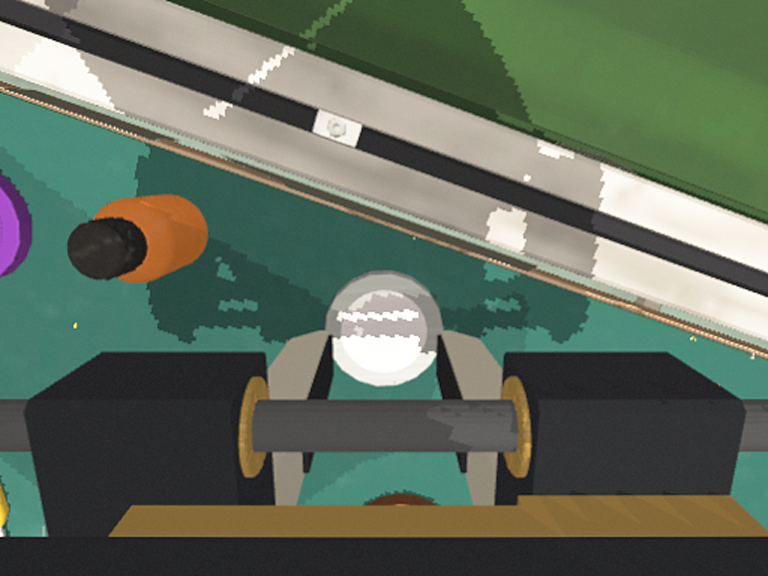

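View pics/t2.png

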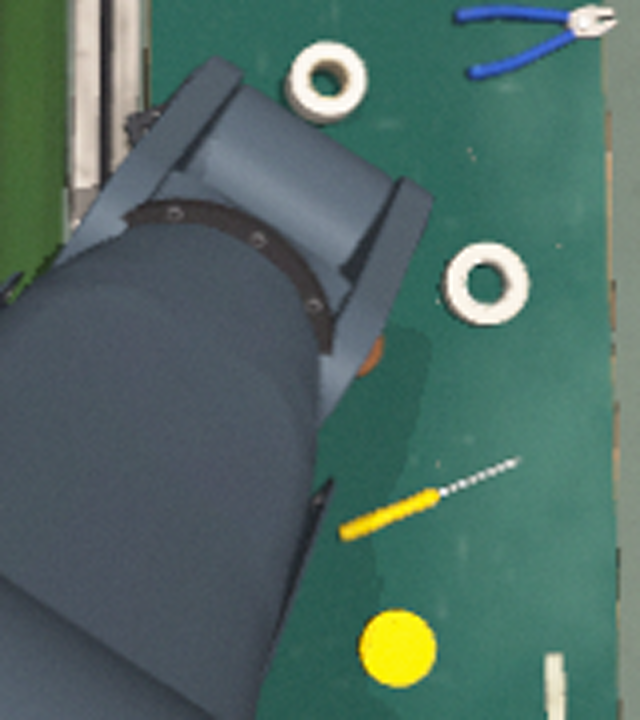

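```bash
python3 - <<'E'
from h import *
np.set_printoptions(precision=4,suppress=True)
p=grab_frame('wrist');d=p['depth'];o=get_obs();print(o['finger_gap'],o['eef_pos'])
for n,X in [('tcp',o['eef_pos'])]: print(n,proj(p,[X])*1.5)
R=o['orientation']
for s in (-1,1): print('tip',s,proj(p,[o['eef_pos']+R@[0,s*o['finger_gap']/2,0], o['eef_pos']+R@[.0075,s*o['finger_gap']/2,0]])*1.5)
v,u=np.mgrid[160:280,200:310]
q=cv2.undistortPoints(np.stack([u,v],-1).reshape(-1,1,2).astype(float),p['mtx'],np.array(p['dist_coeffs']))[:,0]
D=d[160:280,200:310].reshape(-1);c=np.c_[q*D[:,None],D];X=(c-np.array(p['t']))@np.array(p['R'])
L=(X-o['eef_pos'])@R
L=L.reshape(120,110,3);X=X.reshape(120,110,3)
for vv in range(170,262,6): print(vv,L[vv-160,256-200]*1000,X[vv-160,56,2]*1000)
print(L[220-160,::8]*1000)
E
```

```text
0.02576624194404517 [ 0.4243 -0.2205  0.0022]
tcp [[387.6603 322.4461]]
tip -1 [[357.9658 322.3971]
 [357.7669 305.7597]]
tip 1 [[417.3558 322.4938]
 [417.6655 305.8567]]
170 [29.773  -1.6283 -0.7965] 3.009357759837748
176 [25.8724 -1.6233 -0.4034] 2.616094827755139
182 [23.2076 -1.6133 -6.0423] 8.254941830242988
188 [19.5934 -1.6075 -6.8061] 9.018698177921717
194 [16.2462 -1.6008 -8.6466] 10.859161374438164
200 [12.0462 -1.5966 -7.2108] 9.42318715602254
206 [ 8.126  -1.5914 -7.0501] 9.262454746618374
212 [ 4.387  -1.5856 -7.606 ] 9.818289336977942
218 [ 0.5184 -1.58   -7.8131] 10.025252277166715
224 [-3.2068 -1.5741 -8.5073] 10.719361105448836
230 [-7.3122 -1.5687 -8.2067] 10.418722040033634
236 [-11.4326  -1.5633  -7.9958] 10.207662882103564
242 [-15.6939  -1.5579  -7.5596] 9.771417270811034
248 [-19.5276  -1.5518  -8.2344] 10.446088041488041
254 [-23.9019  -1.5463  -7.7534] 9.965078549048908
260 [-31.632   -1.5438  -0.4105] 2.62199744406271
[[ -3.3524 -38.0911  -0.4845]
 [ -3.5468 -32.9678   0.1172]
 [ -3.331  -27.6563  -0.49  ]
 [  8.7416 -18.724  -36.0411]
 [ -0.5768 -16.5921  -8.5519]
 [ -0.857  -11.6318  -7.6994]
 [ -0.5134  -6.5786  -8.6864]
 [ -1.0541  -1.5787  -7.0665]
 [ -0.6399   3.4339  -8.2624]
 [ -0.6405   8.447   -8.2358]
 [ -0.7524  13.4868  -7.881 ]
 [  8.6471  15.6484 -35.5875]
 [ -3.1276  24.4422  -0.8246]
 [ -2.9021  29.5482  -1.4657]]
```

```bash
python3 - <<'E'
from h import *
np.set_printoptions(precision=1,suppress=True)
p=grab_frame('wrist');d=p['depth'];o=get_obs();print(o['finger_gap'],o['eef_pos'],o['time_s'],o['wrist_force'])
save('w3',p['image'][150:370,150:370],3)
R=o['orientation']
v,u=np.mgrid[0:384,0:512]
q=cv2.undistortPoints(np.stack([u,v],-1).reshape(-1,1,2).astype(float),p['mtx'],np.array(p['dist_coeffs']))[:,0]
D=d.reshape(-1);c=np.c_[q*D[:,None],D];X=(c-np.array(p['t']))@np.array(p['R'])
L=((X-o['eef_pos'])@R).reshape(384,512,3)*1000
for vv in (215,225,235,250,265,290,310):
    print(vv);print(L[vv,180:340:10].round(0).tolist())
E
```

```text
0.021575417572178547 [ 0.4 -0.2  0. ] 4.1 [0.1 0.2 0.7]
215
[[-0.0, -51.0, 1.0], [0.0, -44.0, -1.0], [-0.0, -38.0, 0.0], [-0.0, -31.0, -0.0], [3.0, -24.0, -9.0], [2.0, -18.0, -7.0], [3.0, -12.0, -8.0], [3.0, -5.0, -9.0], [2.0, 1.0, -7.0], [3.0, 7.0, -8.0], [2.0, 14.0, -7.0], [2.0, 20.0, -8.0], [-0.0, 27.0, 1.0], [-0.0, 34.0, 0.0], [-0.0, 40.0, 0.0], [0.0, 47.0, -0.0]]
225
[[-7.0, -51.0, 0.0], [-7.0, -45.0, -1.0], [-7.0, -38.0, 1.0], [9.0, -25.0, -45.0], [9.0, -20.0, -44.0], [7.0, -15.0, -39.0], [-4.0, -12.0, -8.0], [65.0, -1.0, -201.0], [-4.0, 1.0, -8.0], [-4.0, 7.0, -8.0], [-4.0, 14.0, -8.0], [9.0, 16.0, -45.0], [9.0, 21.0, -44.0], [-7.0, 34.0, -0.0], [-7.0, 40.0, -0.0], [-7.0, 47.0, 0.0]]
235
[[35.0, -20.0, -126.0], [35.0, -18.0, -126.0], [34.0, -16.0, -124.0], [9.0, -23.0, -58.0], [8.0, -19.0, -57.0], [7.0, -14.0, -55.0], [-11.0, -12.0, -8.0], [-11.0, -5.0, -8.0], [-11.0, 1.0, -8.0], [-11.0, 7.0, -8.0], [0.0, 11.0, -36.0], [9.0, 14.0, -58.0], [8.0, 19.0, -57.0], [9.0, 24.0, -58.0], [35.0, 15.0, -125.0], [35.0, 17.0, -126.0]]
250
[[35.0, -18.0, -135.0], [35.0, -16.0, -133.0], [31.0
[... 639 characters left out ...]
1.0, -16.0, -144.0], [29.0, -15.0, -140.0], [27.0, -14.0, -138.0], [27.0, -12.0, -137.0], [27.0, -9.0, -137.0], [27.0, -7.0, -137.0], [26.0, -5.0, -137.0], [27.0, -3.0, -137.0], [27.0, -1.0, -137.0], [27.0, 2.0, -137.0], [27.0, 4.0, -137.0], [27.0, 6.0, -137.0], [27.0, 8.0, -137.0], [27.0, 10.0, -137.0], [28.0, 12.0, -140.0], [30.0, 13.0, -143.0]]
310
[[26.0, -17.0, -143.0], [24.0, -15.0, -141.0], [19.0, -15.0, -133.0], [6.0, -16.0, -113.0], [-7.0, -15.0, -95.0], [-70.0, -20.0, -0.0], [-70.0, -13.0, -1.0], [-70.0, -6.0, -0.0], [-70.0, 1.0, -0.0], [-69.0, 8.0, -1.0], [-70.0, 15.0, 0.0], [-70.0, 22.0, -0.0], [2.0, 13.0, -107.0], [14.0, 13.0, -125.0], [24.0, 12.0, -140.0], [26.0, 13.0, -144.0]]
```

View pics/w3.png

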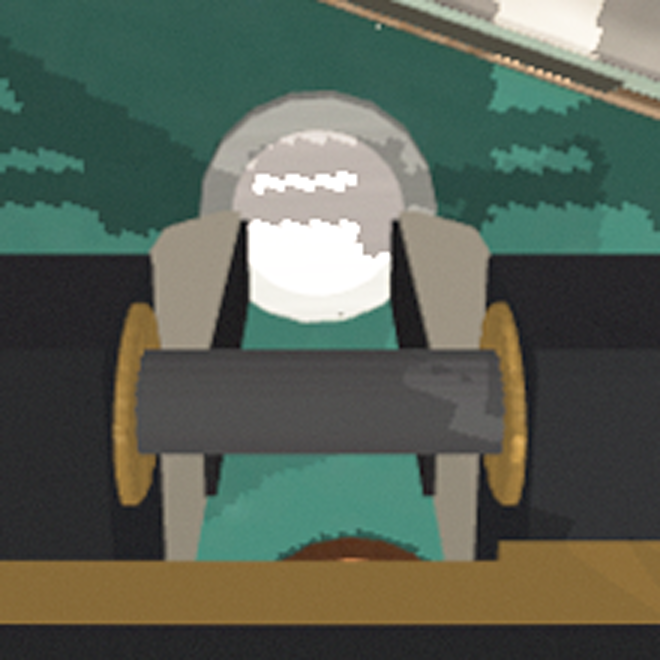

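step_arm:
  motion:
    - [1, 0, 0, -0.03, 0, 0, 0]
    - [1, 0, 0, -0.06, 0, 0, 0]
    - [1, 0, 0, -0.06, 0, 0, 0]
    - [1, 0, 0, -0.06, 0, 0, 0]
    - [1, 0, 0, -0.06, 0, 0, 0]
    - [1, 0, 0, -0.06, 0, 0, 0]
    - [1, 0, 0, -0.06, 0, 0, 0]
    - [1, 0, 0, -0.06, 0, 0, 0]

```text
time_s: 5.1
eef_pos: [0.4242, -0.2204, 0.0621]
orientation: [[-0.329, 0.944, -0.0], [0.944, 0.329, 0.0], [0.0, -0.0, -1.0]]
wrist_force: [-0.0, 0.8, -0.0]
finger_gap: 0.0922
```

```bash
cat > f.py <<'E'
from h import *
import sys
np.set_printoptions(precision=1,suppress=True)
p=grab_frame('wrist');d=p['depth'];o=get_obs();print(o['finger_gap'],o['eef_pos'],o['time_s'],o['wrist_force'])
save(sys.argv[1],p['image'],1.5)
R=o['orientation']
v,u=np.mgrid[0:384,0:512]
q=cv2.undistortPoints(np.stack([u,v],-1).reshape(-1,1,2).astype(float),p['mtx'],np.array(p['dist_coeffs']))[:,0]
D=d.reshape(-1);c=np.c_[q*D[:,None],D];X=(c-np.array(p['t']))@np.array(p['R'])
L=((X-o['eef_pos'])@R)*1000
m=(D>0)&(np.abs(L[:,0])<14)&(np.abs(L[:,1])<75)&(L[:,2]<25)&(L[:,2]>-110)&(X[:,2]>.02)
Y=L[m]; zs=np.sort(Y[:,2]);print('lowest finger pts',zs[-30:])
print(Y[np.argsort(-Y[:,2])[:12]])
print('scene cam'); 
E
python3 f.py w4
python3 - <<'E'
from h import *
p=grab_frame('scene');save('s4',p['image'],1.5); print(proj(p,[get_obs()['eef_pos']])*1.5)
E
```

```text
0.09247961986135347 [ 0.4 -0.2  0.1] 5.15 [-0.4 -0.2 -0.2]
lowest finger pts [-35.8 -35.8 -35.8 -35.7 -35.7 -35.7 -35.6 -35.6 -35.5 -35.5 -35.5 -35.4
 -35.4 -35.4 -35.3 -35.3 -35.3 -35.3 -35.2 -35.2 -35.2 -35.2 -35.1 -35.
 -35.  -34.9 -34.8 -34.8 -34.5 -34.4]
[[  8.3  48.8 -34.4]
 [  7.  -49.3 -34.5]
 [  6.7  45.  -34.8]
 [ -1.9  45.  -34.8]
 [  7.8 -49.1 -34.9]
 [ -3.6  45.1 -35. ]
 [  3.2 -47.8 -35. ]
 [  8.5  48.  -35.1]
 [ -1.4 -47.5 -35.2]
 [ -1.9 -47.5 -35.2]
 [  8.4 -52.8 -35.2]
 [ -8.2  45.3 -35.2]]
scene cam
[[432.53275373 249.54001721]]
```

View pics/w4.png

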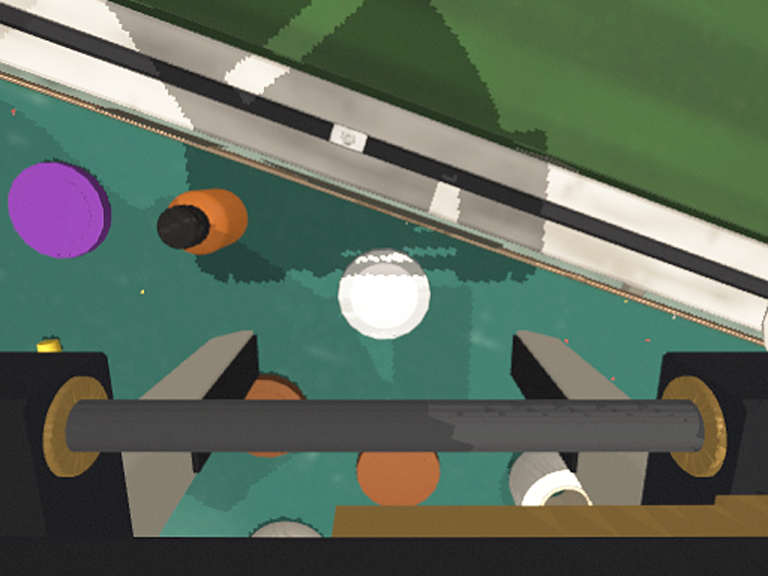

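View pics/s4.png

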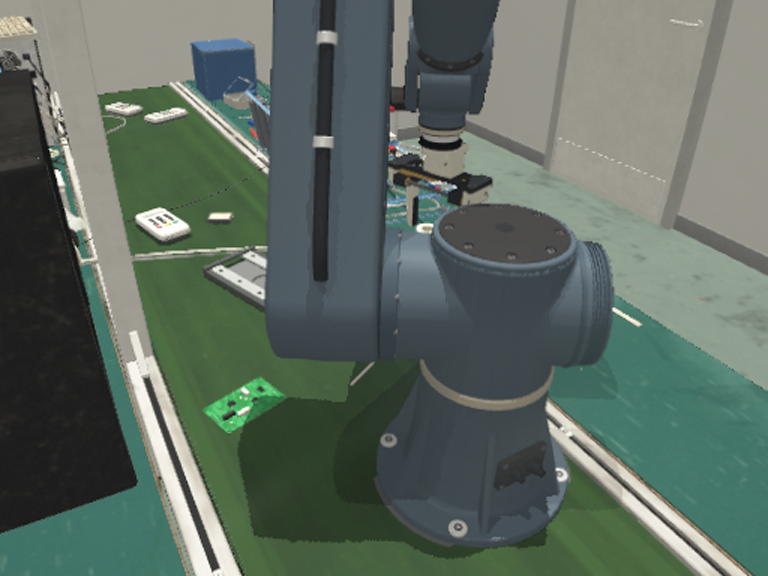

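The finger tips measure 35 mm behind the reported TCP, both open and nearly shut. That explains why the jaws closed above the disc without touching it. From here I command heights with a 35 mm offset (tips at TCP z + 0.035) and watch the force.

step_arm:
  motion:
    - [1, -0.001, 0, 0.05, 0, 0, 0]
    - [1, -0.001, 0, 0.08, 0, 0, 0]
    - [1, -0.001, 0, 0.085, 0, 0, 0]
    - [1, -0.001, 0, 0.088, 0, 0, 0]
    - [1, -0.001, 0, 0.09, 0, 0, 0]
    - [1, -0.001, 0, 0.092, 0, 0, 0]
    - [1, -0.001, 0, 0.092, 0, 0, 0]

```text
time_s: 6.08
eef_pos: [0.4248, -0.2215, -0.0295]
orientation: [[-0.329, 0.944, 0.0], [0.944, 0.329, -0.0], [-0.0, 0.0, -1.0]]
wrist_force: [-0.0, 0.2, -0.3]
finger_gap: 0.0928
```

```bash
python3 f.py w5
```

```text
0.0926178216573689 [ 0.4 -0.2 -0. ] 6.125 [-0.1 -0.  -0. ]
lowest finger pts [-49.8 -49.8 -49.8 -49.8 -49.8 -49.8 -49.8 -49.8 -49.7 -49.7 -49.7 -49.7
 -49.7 -49.7 -49.7 -49.7 -49.7 -49.6 -49.6 -49.6 -49.6 -49.6 -49.6 -49.6
 -49.6 -49.5 -49.5 -49.5 -49.5 -49.5]
[[  8.7  54.1 -49.5]
 [  8.7  59.  -49.5]
 [  0.7  45.2 -49.5]
 [  5.3 -47.9 -49.5]
 [ -6.9  45.2 -49.5]
 [  8.5 -54.6 -49.6]
 [ -2.   45.4 -49.6]
 [ -8.   45.3 -49.6]
 [ -1.5  45.3 -49.6]
 [  4.5  45.4 -49.6]
 [ -7.6 -47.8 -49.6]
 [ -5.2  45.6 -49.6]]
scene cam
```

View pics/w5.png

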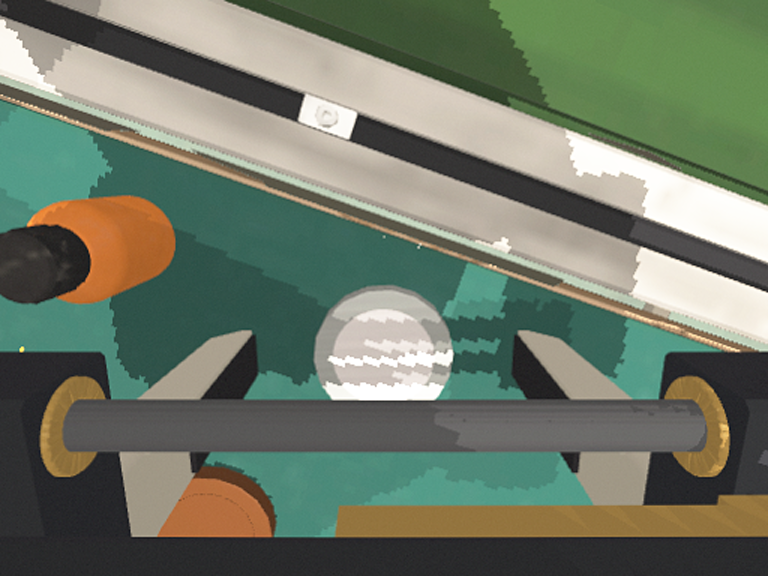

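step_arm:
  motion:
    - [1, 0, 0, 0.002, 0, 0, 0]
    - [-1, 0, 0, 0.003, 0, 0, 0]
    - [-1, 0, 0, 0.003, 0, 0, 0]
    - [-1, 0, 0, 0.003, 0, 0, 0]
    - [-1, 0, 0, 0.003, 0, 0, 0]
    - [-1, 0, 0, 0.003, 0, 0, 0]
    - [-1, 0, 0, 0.003, 0, 0, 0]
    - [-1, 0, 0, 0.003, 0, 0, 0]
    - [-1, 0, 0, 0.003, 0, 0, 0]

```text
time_s: 7.25
eef_pos: [0.4246, -0.2214, -0.0328]
orientation: [[-0.329, 0.944, 0.0], [0.944, 0.329, 0.0], [0.0, 0.0, -1.0]]
wrist_force: [-0.1, 0.7, 0.7]
finger_gap: 0.0488
```

step_arm:
  motion:
    - [-1, 0, 0, -0.01, 0, 0, 0]
    - [-1, 0, 0, -0.04, 0, 0, 0]
    - [-1, 0, 0, -0.08, 0, 0, 0]
    - [-1, 0, 0, -0.1, 0, 0, 0]
    - [-1, 0, 0, -0.1, 0, 0, 0]
    - [-1, 0, 0, -0.1, 0, 0, 0]

```text
time_s: 8.0
eef_pos: [0.4242, -0.2211, 0.0666]
orientation: [[-0.329, 0.944, -0.001], [0.944, 0.329, 0.001], [0.001, -0.001, -1.0]]
wrist_force: [0.2, -0.3, -1.8]
finger_gap: 0.0491
```

```bash
python3 f.py w6; python3 - <<'E'
from h import *
np.set_printoptions(precision=1,suppress=True)
p=grab_frame('wrist');d=p['depth'];o=get_obs()
R=o['orientation']
v,u=np.mgrid[0:384,0:512]
q=cv2.undistortPoints(np.stack([u,v],-1).reshape(-1,1,2).astype(float),p['mtx'],np.array(p['dist_coeffs']))[:,0]
D=d.reshape(-1);c=np.c_[q*D[:,None],D];X=(c-np.array(p['t']))@np.array(p['R'])
L=((X-o['eef_pos'])@R)*1000
m=(D>0)&(np.hypot(L[:,0],L[:,1])<30)&(L[:,2]>-52)&(L[:,2]<-25)&(np.abs(L[:,1])<22)
Y=L[m];print(m.sum(),Y.min(0),Y.max(0),np.median(Y,0)); A=np.c_[Y[:,:2],np.ones(len(Y))];print(np.linalg.lstsq(A,Y[:,2],rcond=None)[0]*[1000,1000,1])
E
```

```text
0.048993557733835194 [ 0.4 -0.2  0.1] 8.05 [ 0.1 -0.  -1.3]
lowest finger pts [-36.6 -36.5 -36.5 -36.4 -36.3 -36.3 -36.2 -36.2 -36.2 -36.2 -36.1 -36.1
 -36.1 -36.  -36.  -36.  -36.  -36.  -36.  -36.  -35.8 -35.6 -35.6 -35.5
 -35.5 -35.4 -35.3 -35.2 -35.2 -34.9]
[[  8.2  28.2 -34.9]
 [  4.9  23.5 -35.2]
 [  8.3  25.  -35.2]
 [  8.3 -29.  -35.3]
 [  8.3 -31.2 -35.4]
 [  5.6  23.4 -35.5]
 [  8.4  27.6 -35.5]
 [  6.7 -25.8 -35.6]
 [  6.7 -27.4 -35.6]
 [  8.4 -30.  -35.8]
 [ 12.5  19.9 -36. ]
 [  8.6  27.  -36. ]]
scene cam
5628 [-14.8 -22.  -45.4] [ 24.8  22.  -33.1] [  4.9  -0.6 -42.7]
[ 37.    2.9 -42.7]
```

View pics/w6.png

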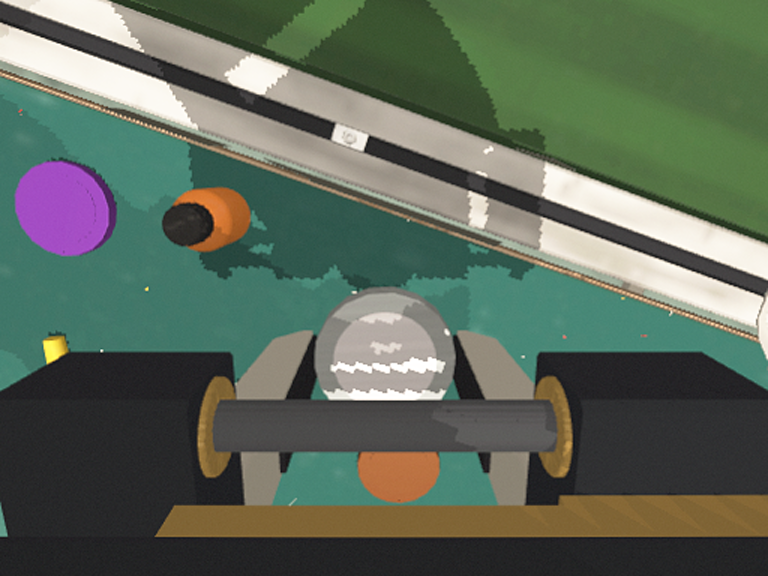

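The wrist view shows the disc held level between the pads, rim spanning (315..455, 358). Carrying it to above the loading spot.

step_arm:
  motion:
    - [-1, 0.04, 0.016, 0, 0, 0, 0]
    - [-1, 0.09, 0.036, 0, 0, 0, 0]
    - [-1, 0.14, 0.056, 0, 0, 0, 0]
    - [-1, 0.19, 0.076, 0, 0, 0, 0]
    - [-1, 0.225, 0.09, 0, 0, 0, 0]
    - [-1, 0.24, 0.096, 0.02, 0, 0, 0]
    - [-1, 0.24, 0.096, 0.04, 0, 0, 0]
    - [-1, 0.24, 0.096, 0.04, 0, 0, 0]
    - [-1, 0.24, 0.096, 0.04, 0, 0, 0]

```text
time_s: 9.22
eef_pos: [0.4365, 0.0366, 0.0275]
orientation: [[-0.328, 0.945, -0.0], [0.945, 0.328, 0.0], [0.0, -0.0, -1.0]]
wrist_force: [0.0, 0.3, -2.4]
finger_gap: 0.0494
```

```bash
python3 f.py w7; python3 - <<'E'
from h import *
np.set_printoptions(precision=4,suppress=True)
p=grab_frame('wrist')
for q in ['loading_spot','rails_mouth','guide','pocket_zone']: print(q,[(np.round(r['centre'],4),round(r['score'],2)) for r in mark_of(q,p)[:2]])
p=grab_frame('scene');save('s7',p['image'][130:260,80:320],3)
E
```

```text
0.04878422493681034 [0.4 0.  0. ] 9.275 [-0.1 -0.4 -1.2]
lowest finger pts [-36.2 -36.2 -36.1 -36.1 -36.1 -36.  -36.  -36.  -36.  -35.9 -35.9 -35.8
 -35.7 -35.7 -35.7 -35.7 -35.7 -35.6 -35.5 -35.5 -35.4 -35.4 -35.4 -35.4
 -35.3 -35.1 -34.9 -34.7 -34.7 -34.6]
[[  5.6  23.2 -34.6]
 [  8.4 -28.2 -34.7]
 [ 10.8  20.9 -34.7]
 [ 12.5  19.7 -34.9]
 [  8.5 -30.8 -35.1]
 [  8.2  30.6 -35.3]
 [  8.8  25.7 -35.4]
 [  8.8  28.4 -35.4]
 [  8.8  24.6 -35.4]
 [  8.7 -29.7 -35.4]
 [  7.1  23.1 -35.5]
 [  5.4  23.1 -35.5]]
scene cam
loading_spot []
rails_mouth []
guide []
pocket_zone []
```

View pics/w7.png

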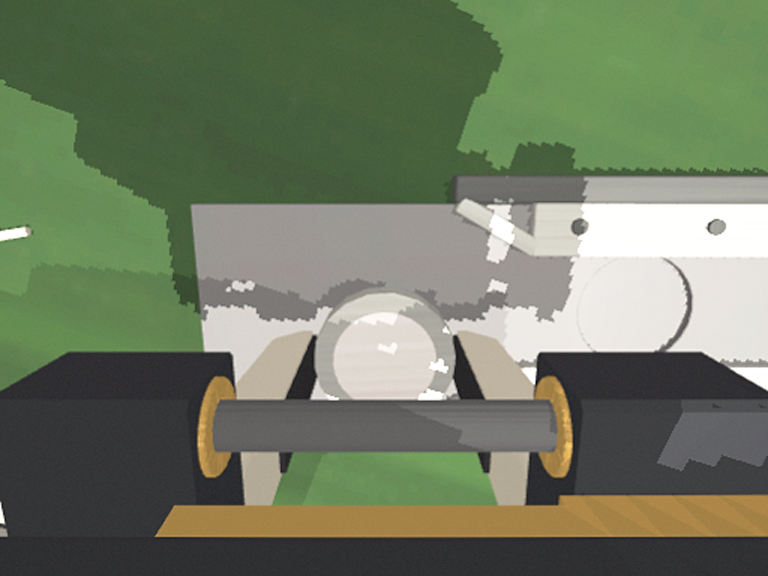

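View pics/s7.png

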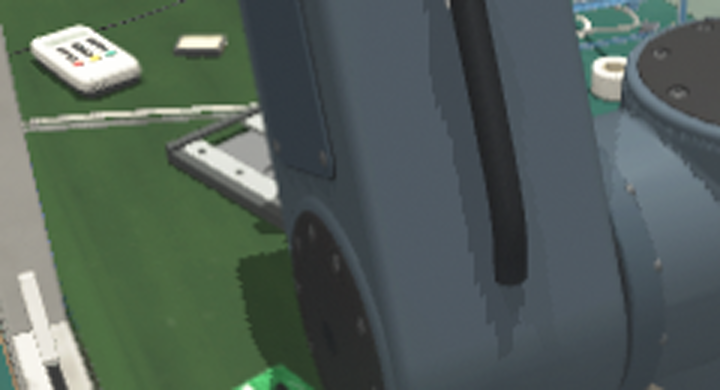

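```bash
cat > g.py <<'E'
from h import *
np.set_printoptions(precision=1,suppress=True)
p=grab_frame('wrist');o=get_obs();R=o['orientation'];print(o['eef_pos'].round(4).tolist(),o['finger_gap'])
def T(u,v,z): return ((onplane(p,u/1.5,v/1.5,z)-o['eef_pos'])@R)*1000
E
python3 - <<'E'
exec(open('g.py').read())
for n,u,v,z in [('plate edge',230,205,.008),('plate edge',440,205,.008),('cheek out',470,177,.014),('cheek out',760,177,.014),('cheek start',455,190,.014),('rail in',560,257,.014),('rail in',760,258,.014),('rail start',532,240,.014),('rail in base',560,258,.008),('pocket L',577,310,.008),('pocket R',691,300,.008),('plate end',191,205,.008),('plate end',205,350,.008)]: print(n,T(u,v,z))
print(world(p,200,150),world(p,350,200))
E
```

```text
[0.4365, 0.0368, 0.0274] 0.048990361393354186
plate edge [ 48.8 -70.8  19.4]
plate edge [48.9 23.5 19.5]
cheek out [61.3 35.4 13.5]
cheek out [ 61.6 160.9  13.5]
cheek start [55.8 29.1 13.5]
rail in [26.4 77.3 13.5]
rail in [ 26.1 167.4  13.5]
rail start [34.1 64.2 13.5]
rail in base [24.9 79.5 19.5]
pocket L [-0.1 89.8 19.5]
pocket R [  4.9 143.2  19.5]
plate end [ 48.8 -88.4  19.4]
plate end [-20.5 -88.   19.4]
[0.4 0.1 0. ] [0.5 0.1 0. ]
```

The view confirms the guide. The disc is on the channel's middle line within 0.5 mm, at guide x ≈ -114 mm. The pocket runs from (577,310) to (691,300), so its centre is about 116.5 mm ahead (guide x ≈ +2.5 mm). Lowering.

step_arm:
  motion:
    - [-1, 0, 0, 0.025, 0, 0, 0]
    - [-1, 0, 0, 0.04, 0, 0, 0]
    - [-1, 0, 0, 0.046, 0, 0, 0]
    - [-1, 0, 0, 0.049, 0, 0, 0]
    - [-1, 0, 0, 0.05, 0, 0, 0]
    - [-1, 0, 0, 0.05, 0, 0, 0]

```text
time_s: 10.38
eef_pos: [0.4366, 0.0368, -0.0225]
orientation: [[-0.329, 0.944, 0.001], [0.944, 0.329, 0.0], [-0.0, 0.0, -1.0]]
wrist_force: [0.7, -0.8, -0.7]
finger_gap: 0.0492
```

step_arm:
  motion:
    - [-1, 0, 0, 0.0005, 0, 0, 0]
    - [-1, 0, 0, 0.001, 0, 0, 0]
    - [-1, 0, 0, 0.001, 0, 0, 0]

```text
time_s: 10.75
eef_pos: [0.4364, 0.0368, -0.0237]
orientation: [[-0.329, 0.944, -0.0], [0.944, 0.329, -0.0], [-0.0, -0.0, -1.0]]
wrist_force: [-0.4, -0.1, -2.1]
finger_gap: 0.049
```

step_arm:
  motion:
    - [0.5, 0, 0, 0, 0, 0, 0]
    - [0.5, 0, 0, 0, 0, 0, 0]
    - [0.5, 0, 0, 0, 0, 0, 0]
    - [0.5, 0, 0, 0, 0, 0, 0]
    - [0.5, 0, 0, 0, 0, 0, 0]

```text
time_s: 11.38
eef_pos: [0.4364, 0.0368, -0.0238]
orientation: [[-0.329, 0.944, 0.0], [0.944, 0.329, 0.0], [-0.0, 0.0, -1.0]]
wrist_force: [-0.2, 0.6, 0.2]
finger_gap: 0.07
```

```bash
python3 - <<'E'
exec(open('g.py').read())
save('w8',p['image'],1.5)
d=p['depth'];v,u=np.mgrid[0:384,0:512]
q=cv2.undistortPoints(np.stack([u,v],-1).reshape(-1,1,2).astype(float),p['mtx'],np.array(p['dist_coeffs']))[:,0]
D=d.reshape(-1);c=np.c_[q*D[:,None],D];X=(c-np.array(p['t']))@np.array(p['R'])
L=((X-o['eef_pos'])@R)*1000
m=(D>0)&(np.hypot(L[:,0],L[:,1])<30)&(X[:,2]>.014)&(X[:,2]<.023)&(np.abs(L[:,1])<28)
Y=L[m];print(m.sum(),Y.min(0),Y.max(0),np.median(Y,0),np.median(X[m],0)); A=np.c_[Y[:,:2],np.ones(len(Y))];print(np.linalg.lstsq(A,Y[:,2],rcond=None)[0]*[1000,1000,1])
E
```

```text
[0.4364, 0.0368, -0.0238] 0.06986197901318889
5782 [-14.9 -25.7 -44.9] [ 24.8  23.3 -37.8] [  4.   -1.5 -42.6] [0.4 0.  0. ]
[ 13.1   0.9 -42.6]
```

View pics/w8.png

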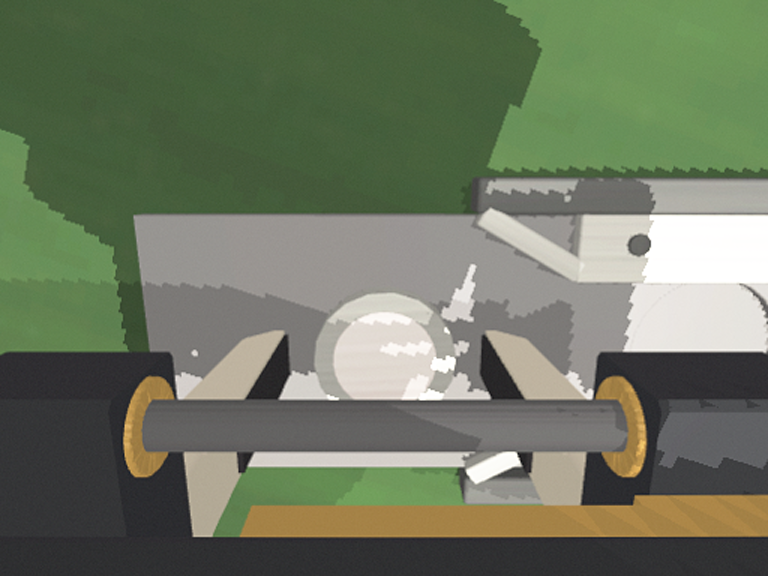

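The disc lies flat and free at the loading end, with its rim at (315..455, 360) and its top about 18 mm up. Both pads are clear. I'll push it with the inside of the rear finger, tips about 2 mm above the plate.

step_arm:
  motion:
    - [0.5, 0, 0, 0.001, 0, 0, 0]
    - [0.5, 0, 0.004, 0.001, 0, 0, 0]
    - [0.5, 0, 0.008, 0.001, 0, 0, 0]
    - [0.5, 0, 0.012, 0.001, 0, 0, 0]
    - [0.5, 0, 0.017, 0.001, 0, 0, 0]
    - [0.5, 0, 0.022, 0.001, 0, 0, 0]
    - [0.5, 0, 0.028, 0.001, 0, 0, 0]
    - [0.5, 0, 0.034, 0.001, 0, 0, 0]
    - [0.5, 0, 0.04, 0.001, 0, 0, 0]
    - [0.5, 0, 0.046, 0.001, 0, 0, 0]
    - [0.5, 0, 0.052, 0.001, 0, 0, 0]
    - [0.5, 0, 0.052, 0.001, 0, 0, 0]

```text
time_s: 12.92
eef_pos: [0.4861, 0.0541, -0.0247]
orientation: [[-0.329, 0.944, 0.001], [0.944, 0.329, 0.0], [-0.0, 0.001, -1.0]]
wrist_force: [0.1, 0.6, 0.4]
finger_gap: 0.0695
```

```bash
python3 - <<'E'
exec(open('g.py').read())
save('w9',p['image'],1.5)
print(o['wrist_force'])
E
```

```text
[0.4858, 0.054, -0.0248] 0.06984699951554704
[-0.2  0.4  0.2]
```

View pics/w9.png

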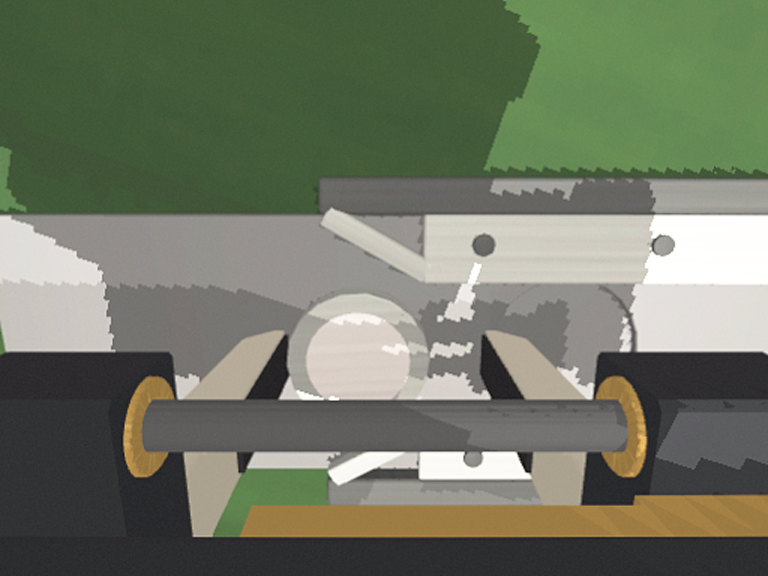

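The disc rides on the rear pad at about (287..428, 362) and is centred in the mouth. Continuing.

step_arm:
  motion:
    - [0.5, 0, 0.004, 0, 0, 0, 0]
    - [0.5, 0, 0.009, 0, 0, 0, 0]
    - [0.5, 0, 0.014, 0, 0, 0, 0]
    - [0.5, 0, 0.019, 0, 0, 0, 0]
    - [0.5, 0, 0.024, 0, 0, 0, 0]
    - [0.5, 0, 0.029, 0, 0, 0, 0]
    - [0.5, 0, 0.034, 0, 0, 0, 0]
    - [0.5, 0, 0.039, 0, 0, 0, 0]
    - [0.5, 0, 0.044, 0, 0, 0, 0]
    - [0.5, 0, 0.048, 0, 0, 0, 0]
    - [0.5, 0, 0.052, 0, 0, 0, 0]
    - [0.5, 0, 0.052, 0, 0, 0, 0]

```text
time_s: 14.48
eef_pos: [0.535, 0.0711, -0.0247]
orientation: [[-0.329, 0.944, 0.001], [0.944, 0.329, 0.0], [-0.0, 0.001, -1.0]]
wrist_force: [-0.4, -0.1, -0.3]
finger_gap: 0.0698
```

```bash
python3 - <<'E'
exec(open('g.py').read())
save('w10',p['image'],1.5)
print(o['wrist_force'])
E
```

```text
[0.5348, 0.0711, -0.0247] 0.06966348642110345
[-0.6  0.   0.2]
```

View pics/w10.png

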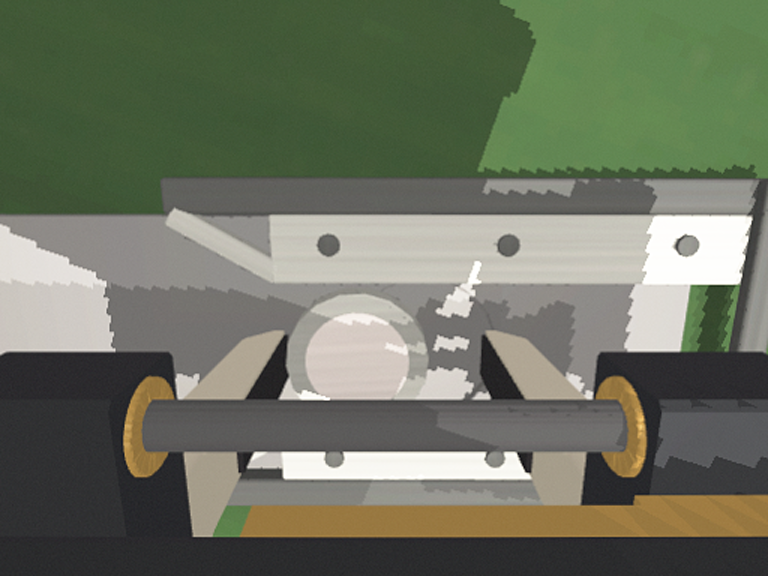

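The disc is now between the rails, and the pocket's far rim shows faintly near (490,320). The last part goes slowly.

step_arm:
  motion:
    - [0.5, 0, 0.003, 0, 0, 0, 0]
    - [0.5, 0, 0.006, 0, 0, 0, 0]
    - [0.5, 0, 0.009, 0, 0, 0, 0]
    - [0.5, 0, 0.012, 0, 0, 0, 0]
    - [0.5, 0, 0.014, 0, 0, 0, 0]
    - [0.5, 0, 0.016, 0, 0, 0, 0]
    - [0.5, 0, 0.018, 0, 0, 0, 0]
    - [0.5, 0, 0.019, 0, 0, 0, 0]
    - [0.5, 0, 0.019, 0, 0, 0, 0]

```text
time_s: 15.65
eef_pos: [0.5527, 0.0773, -0.0248]
orientation: [[-0.329, 0.944, 0.0], [0.944, 0.329, 0.0], [-0.0, 0.0, -1.0]]
wrist_force: [-0.2, -0.3, 0.4]
finger_gap: 0.0701
```

```bash
cat > m.py <<'E'
import sys
exec(open('g.py').read())
save(sys.argv[1],p['image'][170:300,160:350],4)
d=p['depth'];v,u=np.mgrid[0:384,0:512]
q=cv2.undistortPoints(np.stack([u,v],-1).reshape(-1,1,2).astype(float),p['mtx'],np.array(p['dist_coeffs']))[:,0]
D=d.reshape(-1);c=np.c_[q*D[:,None],D];X=(c-np.array(p['t']))@np.array(p['R'])
L=((X-o['eef_pos'])@R)*1000
a=np.hypot(L[:,0],L[:,1]+9)
m=(D>0)&(np.abs(L[:,0])<22)&(np.abs(L[:,1]+9)<20)&(a<22)&(X[:,2]<.024)&(X[:,2]>0.007)&(u.ravel()>195)&(u.ravel()<285)
Y=L[m];A=np.c_[Y[:,:2],np.ones(len(Y))];f=np.linalg.lstsq(A,X[m][:,2]*1000,rcond=None)[0]
print('force',o['wrist_force'],o['time_s'],'disc top z mm',np.median(X[m][:,2])*1000,m.sum(),'slopes mrad',f[:2]*1000)
E
python3 m.py w11
```

```text
[0.5527, 0.0773, -0.0248] 0.06994324282602392
force [ 0.3 -0.4 -0.3] 15.7 disc top z mm 17.18629563216507 4523 slopes mrad [ -26.6 -104.8]
```

View pics/w11.png

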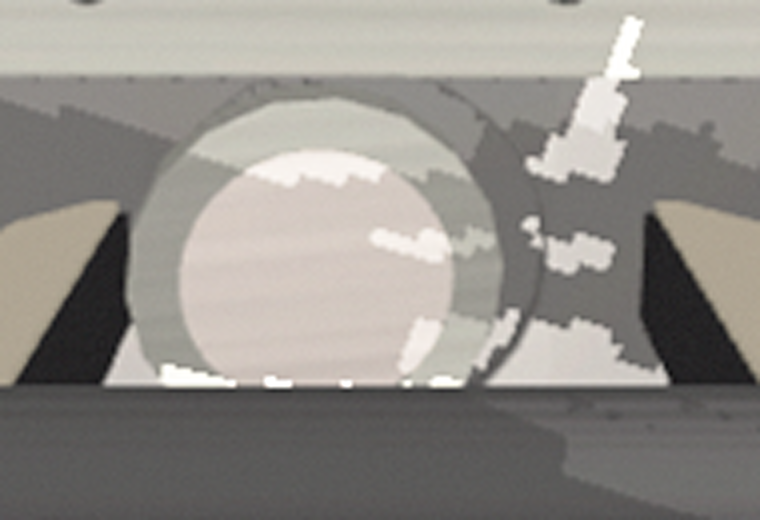

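The disc is dipping into the pocket: a slope of about 105 mrad, front down, with its rear edge on the rim. The pocket's far edge at crop (545,250) lies a few mm ahead of it. Nudging on by millimetres.

step_arm:
  motion:
    - [0.5, 0, 0.001, 0, 0, 0, 0]
    - [0.5, 0, 0.002, 0, 0, 0, 0]
    - [0.5, 0, 0.003, 0, 0, 0, 0]
    - [0.5, 0, 0.003, 0, 0, 0, 0]

```text
time_s: 16.2
eef_pos: [0.5555, 0.0783, -0.0247]
orientation: [[-0.329, 0.944, 0.0], [0.944, 0.329, 0.0], [-0.0, 0.0, -1.0]]
wrist_force: [0.1, -0.3, 0.6]
finger_gap: 0.0697
```

```bash
python3 m.py w12
```

```text
[0.5555, 0.0783, -0.0247] 0.0696268723887848
force [ 0.1 -0.2 -0.3] 16.25 disc top z mm 14.891541356058449 4486 slopes mrad [-2.7 -3.6]
```

View pics/w12.png

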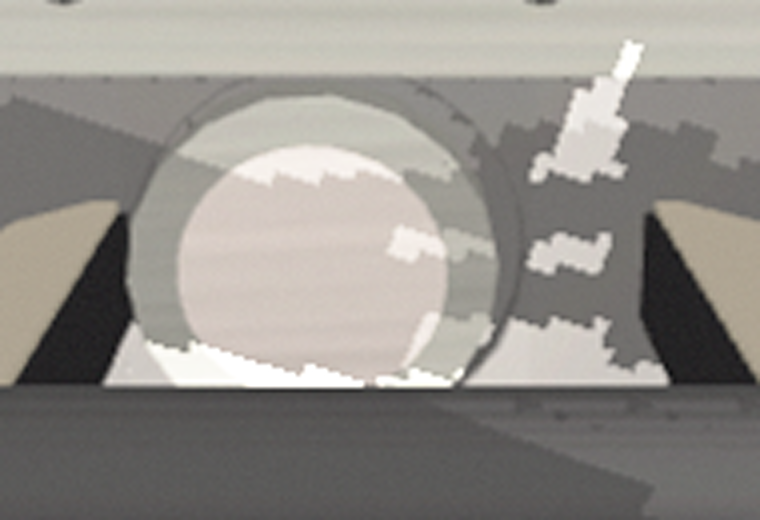

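The disc is now flat (slopes below 4 mrad). Its top dropped from about 18.8 to 14.9 mm, the full 4 mm. Backing off and lifting.

step_arm:
  motion:
    - [0.5, 0, -0.002, 0, 0, 0, 0]
    - [0.5, 0, -0.005, 0, 0, 0, 0]
    - [0.5, 0, -0.005, 0, 0, 0, 0]
    - [0.5, 0, -0.005, -0.02, 0, 0, 0]
    - [0.5, 0, -0.005, -0.05, 0, 0, 0]
    - [0.5, 0, -0.005, -0.09, 0, 0, 0]
    - [0.5, -0.05, -0.06, -0.12, 0, 0, 0]
    - [0.5, -0.05, -0.09, -0.14, 0, 0, 0]
    - [0.5, -0.05, -0.09, -0.14, 0, 0, 0]
    - [0.5, -0.05, -0.09, -0.14, 0, 0, 0]

```text
time_s: 17.5
eef_pos: [0.4873, 0.0016, 0.1152]
orientation: [[-0.329, 0.944, 0.001], [0.944, 0.329, 0.0], [-0.0, 0.001, -1.0]]
wrist_force: [0.2, 0.6, -0.8]
finger_gap: 0.0697
```

```bash
python3 - <<'E'
exec(open('g.py').read())
save('w13',p['image'],1.5)
d=p['depth'];v,u=np.mgrid[0:384,0:512]
q=cv2.undistortPoints(np.stack([u,v],-1).reshape(-1,1,2).astype(float),p['mtx'],np.array(p['dist_coeffs']))[:,0]
D=d.reshape(-1);c=np.c_[q*D[:,None],D];X=(c-np.array(p['t']))@np.array(p['R'])
th=np.radians(19.22);t=np.array([.5452,.0751]);t=np.array([.4365,.0368])+.114*np.array([np.cos(th),np.sin(th)])
G=np.c_[(X[:,:2]-t)@np.array([[np.cos(th),-np.sin(th)],[np.sin(th),np.cos(th)]]),X[:,2]]*1000
a=np.hypot(G[:,0]-4,G[:,1]);m=(D>0)&(a<21)
A=np.c_[G[m][:,:2],np.ones(m.sum())];f=np.linalg.lstsq(A,G[m][:,2],rcond=None)[0];print('top',np.median(G[m][:,2]),m.sum(),f[:2]*1000)
m2=(D>0)&(np.abs(G[:,1])<15)&(G[:,0]>40)&(G[:,0]<75);print('plate',np.median(G[m2][:,2]),m2.sum())
m2=(D>0)&(np.abs(G[:,1])<15)&(G[:,0]>-50)&(G[:,0]<-30);print('plate',np.median(G[m2][:,2]),m2.sum())
print(o['wrist_force'],o['time_s'])
E
```

```text
[0.4873, 0.0019, 0.1148] 0.06992031288127833
top 14.761725669684811 1666 [-7.1  3.6]
plate 8.714652653290665 1233
plate 245.88109674239806 2235
[-0.1 -0.4 -0.6] 17.55
```

View pics/w13.png

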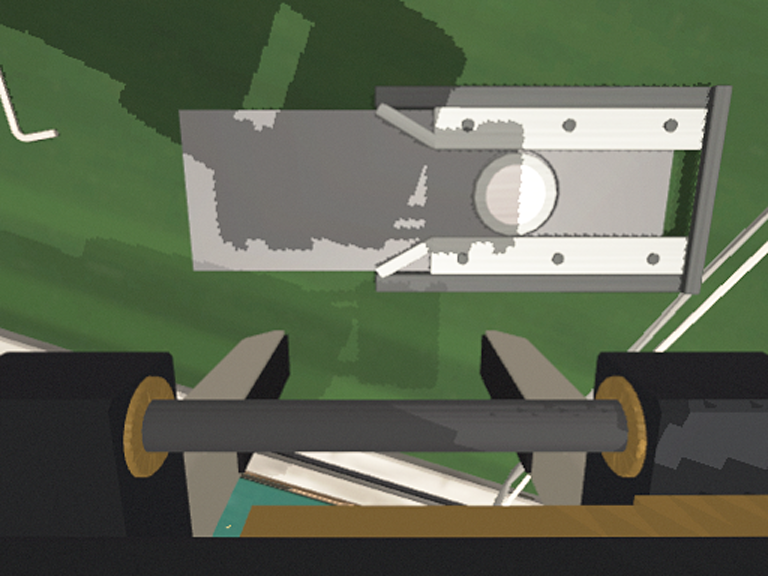

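The disc at (515,193) sits flat inside the pocket ring. Its top is 6 mm above the plate, as it should be when fully home (10 mm if still on the plate). It is centred between the rails, and the gripper is clear of it. Handing in.

```bash
python3 -c "
from plant import *
print(sign_off())"
```

```text
the job is handed in; nothing more can be done
None
```

The steel disc is in the pocket and the job is handed in; the hand-in reports no verdict.

**What I did:** I picked up the plain steel disc and laid it on the middle line of the plate at guide x ≈ -114 mm. After letting go of it, I pushed it slowly between the rails with the rear finger. It first hung on the pocket's rear rim, then dropped in with a 3 mm nudge.

**Last checks:**
- **Seating:** the disc's top is 6.0 mm above the plate, where fully home should be 6 mm. It is flat to within about 8 mrad, and by eye in the last picture it is centred between the rails.
- **Force:** wrist force readings at the end of each pushing move stayed below 1 N.
- **Robot:** the gripper is clear of the disc and the fixture.
- **Time:** about 18 s of the 54 s allowed.

**What disagreed:**
- **Finger length:** the finger tips measured about 35 mm behind the reported TCP. My first grasp closed in the air above the disc without moving it, and I corrected all later heights by that amount.
- **Not rechecked:** I took no last picture of the rolls and the bottle. They looked unmoved in the pictures taken around the grasp, and the arm passed clear of them.

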